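# Tip the roller out of one half of a divided tray into a V-rest

### The arm

A 7-joint arm with a two-finger parallel gripper is mounted at the origin on a cart in front of the work surface, level with it; the furniture and walls round the work are solid. World frame = base frame: x ahead of the robot, y to its left, z up, the work surface at z = 0. Lengths are in m, angles in rad, forces in N, time in s.
With the tool pointing down it reaches from about 0.4 to 0.9 m from the base axis. Payload 5.6 kg.
Tool frame: the origin (TCP) lies midway between the tips of the shut fingers; the grasp point (between the pads) lies 19 mm behind it; y points along the fingers, z is the direction in which the jaws open and shut, and the axes are right-handed (so a half turn about y gives the same grasp; the last joint's range is limited). The gripper opens to 92 mm and grips with 3 to 60 N. Pads are 20 mm wide; open, the fingers measure 128 mm over their backs; the gripper's body (75 mm by 189 mm) begins 69 mm behind the grasp point.
Start: joints at [-1.347, 0.468, -0.012, 1.603, 0.006, 1.071, -0.056], TCP at [0.171, 0.627, 0.215] pointing down, gripper open.
Joint ranges: [-2.53, 2.53], [-0.31, 2.02], [-1.57, 1.55], [0.28, 2.44], [-1.29, 4.43], [0.15, 1.84], [-2.92, 2.92]. Speed limits (rad/s): [2.57, 2.57, 3.14, 3.14, 3.14, 3.14, 3.14].

### API

Orientations are given as a 3x3 rotation matrix whose columns are the frame's x, y, z axes.
In Python, from station import env, effector, solver, viewer, workorder, search_frame, tip_of gives the robot as it stands. Calls block until the motion is done:
- env.reach(position, orientation): joint-space move of the TCP to a pose.
- env.movel(position, frame=None, rate=0.15): straight line of the TCP; frame=None keeps the orientation; rate is the mean speed in m/s.
- env.goto_joints(angles): joint-space move.
- effector.release() and effector.grasp(squeeze=None): open the fingers fully, or close them until they stop; squeeze is the grip in N (None keeps the last).
- env.pause(seconds).
- solver.inverse_kinematics(position, orientation): joint angles nearest the present ones, or None.
- env.sense(): the state.
- viewer.read_camera(name): name is "side" or "top"; returns (picture, depth): 420x560x3 uint8, red, green, blue; 420x560 float32, m along the optical axis (not along the pixel's ray), 0 where there is no reading.
- viewer.camera_info(name): a dict with "intrinsics" (3x3 intrinsics, pixels), "eye" and "rotation" of the camera in the world. Camera axes: x right, y up, looking along -z (the intrinsics and any distortion apply to the point x, -y, -z); pixel columns grow to the right and rows downward; lengths in m; the calibration is good to about 2 mm. A picture is of the moment at which its call begins. camera_info takes no time and is no camera call.
A pose or a line that the arm cannot do raises env.PlanningError and nothing moves.
- workorder.finish_job(): hands the job in, once; it reports no verdict.
Trained networks look in the newest picture that a camera, given by its name, has taken for a name from the list of things; names that differ only in an ending like _2 or _b are one class to them, and where a whole thing is asked for, a point or a joint stands for the part that bears it (a point fixed in the world has none). Each returns a list of dicts, best first, with "score" (0 to 1); they miss things now and then, are a little off and sometimes report something else, mostly with a low value. They report only what shows in the picture. A call takes as long as a camera call. They do not tell look-alikes from the thing itself.
- search_frame(camera, name): "at" ([x, y, z] in m, in world coordinates, good to about 4 mm: the middle of the surface that is visible of it).
- tip_of(camera, name): "at" ([x, y, z] in m, in world coordinates, good to about 4 mm: a listed point, or the origin of a listed thing).
The state is a dict: "t": time; "joint_positions": joint angles; "joint_velocities": joint speeds; "tau": joint torques, N m; "ee_pos": TCP position; "tcp_rot": TCP orientation; "wrist_force": force on the tool from outside, world axes, zero at the start; "moment": the same for the moment, N m; "gripper_width": finger opening in m.
Only numpy, scipy, OpenCV 4.12 (cv2) and the standard library are available. Lean on these libraries where they do the work, as an engineer would, in place of code of your own. Each camera call takes 0.05 s, during which the arm holds its last target.

### The job

Pick up the two-section parts tray by its wooden grip, turn it so that the half with the plain round steel roller faces the V-rest, and tip it from just above so that the roller alone rolls out and settles lengthwise in the groove, about midway along; then put the tray back down flat on the bench with the bolt still in it. Do not touch the roller with the gripper, do not let it drop from a height, and leave the nail tin, the pliers and the pine offcut where they are.

Things in the scene. Friction and masses are not known exactly. Their poses are not given: they have to be found in the camera images.
- tray_grip (a point): Middle of the wooden grip of the loose grey two-section tray (0.24 kg, 197 mm long in x, 100 wide in y, z up), with the tray's axes; 72 mm above the tray's underside. Grip 18 mm thick in x, 70 wide in y, top 20 mm above this point, clear of the side walls down to 40 below; take it across x. Its board at x = 0 parts the halves +x and -x, each 94 mm wide inside, side walls 32 high, floor 3 thick.
- tray_lip_a (a point): Middle of the bare outer lip of the tray's +x half, 98.5 mm from the tray's middle, 15 mm above its underside (57 below the grip point). Each half's floor is flat to 60 mm from the middle, then an open ramp rises outward at 18 degrees to this lip, so a round part rolls out once this end is tipped down clearly more than 18 degrees (35 to 40 is plenty).
- tray_lip_b (a point): The same lip at the outer end of the -x half. Which half holds the roller, and which way it points, differ from start to start. Carry the tray level and steadily: a quick swing can fling the roller over a lip.
- roller: Plain steel roller, smooth cylinder 26 mm in diameter, 80 long, about 0.12 kg; origin at its centre, its y along its axis. Lies loose across one half of the tray (axis along the tray's y).
- bolt: Steel coach bolt with hexagon head and nut, 82 mm long, 22 over the head, 0.09 kg, lying across the other half of the tray; origin half-way along, at its underside, y along the shank. Stays in the tray.
- v_groove (a point): V-rest fixed to the bench: two light wooden boards form a 90 degree V groove 120 mm long on a base 80 x 150 x 10. This point is on the groove's bottom line, midway, 16 mm above the bench; y along the groove, x across, z up. Mouth 65 mm wide, rims 33 above this point, 77 apart outside. The settled roller's centre is 18 above it. +x side is away from the robot.
- nail_tin: Open metal tin of nails, 76 mm across, 51 mm high, bystander; origin at the centre of its underside.
- pliers: Pliers lying flat, 174 mm long, bystander; origin at the centre of the underside.
- offcut_pine: Pine offcut 45 x 90 x 45 mm, bystander; origin at the centre of its underside.
There are look-alikes about, which are no part of the job. Leave any black or orange look-alike of the bolt alone.

How it is judged:
By the outcome, as a careful person would: the job done as asked, in the order asked, and still so for the second after the job is handed in, with the robot touching nothing.
It also fails if it takes over 58 s, if anything falls off the work surface, if the arm or the gripper's body presses on something with over 40 N, if the wrist force passes 120 N, or if a joint passes its speed limit or range.

## Working session

There is one attempt and no reset: what is moved stays moved. The work goes in short steps, each a Python script; the robot and the scene stay as the last script left them, time stands still between calls to the robot, and variables do not carry over. Pictures are saved under pics/ and viewed, and the job is handed in when it is done.

```bash
ls; mkdir -p pics; python3 - <<'E'
from station import env, viewer, search_frame, tip_of
import cv2, numpy as np
for c in ("top","side"):
    im,d=viewer.read_camera(c); cv2.imwrite(f"pics/{c}0.png",im[:,:,::-1]); np.save(f"pics/{c}0.npy",d)
    i=viewer.camera_info(c); print(c,i)
    for n in ["tray_grip","tray_lip_a","roller","bolt","v_groove","nail_tin","pliers","offcut_pine"]:
        print(n,[(np.round(r["at"],3).tolist(),round(r["score"],2)) for r in tip_of(c,n)][:4])
s=env.sense();print(s["t"],s["ee_pos"],s["tcp_rot"],s["gripper_width"])
E
```

```text
pics
top {'intrinsics': array([[502.20186   ,   0.        , 282.79298747],
       [  0.        , 502.20186   , 206.8607133 ],
       [  0.        ,   0.        ,   1.        ]]), 'eye': array([0.42021567, 0.21634715, 1.25687597]), 'rotation': array([[ 0.01646248,  0.9938197 , -0.10977886],
       [-0.99975807,  0.01796303,  0.01269389],
       [ 0.01458739,  0.10954332,  0.99387498]])}
tray_grip [([0.602, 0.048, 0.07], 0.89)]
tray_lip_a [([0.539, -0.034, 0.014], 0.86), ([0.665, 0.125, 0.018], 0.76)]
roller [([0.582, 0.019, 0.014], 0.85), ([0.54, -0.034, 0.015], 0.6)]
bolt [([0.391, 0.266, 0.004], 0.74), ([0.382, -0.099, -0.002], 0.71), ([0.5, 0.16, 0.003], 0.65), ([0.627, 0.074, 0.003], 0.49)]
v_groove [([0.538, 0.325, 0.011], 0.69)]
nail_tin [([0.753, 0.215, -0.001], 0.91)]
pliers [([0.51, 0.484, -0.002], 0.83)]
offcut_pine [([0.69, 0.362, -0.003], 0.96)]
side {'intrinsics': array([[425.58319551,   0.        , 277.62856831],
       [  0.        , 425.58319551, 215.83966103],
       [  0.        ,   0.        ,   1.        ]]), 'eye': array([0.31624712, 1.27532009, 0.56359988]), 'rotation': array([[-0.97225589,  0.11358219, -0.20449346],
       [-0.23308693, -0.39670202,  0.88786147],
       [ 0.01972228,  0.91089329,  0.4121704 ]])}
tray_grip [([0.606, 0.042, 0.072], 0.8)]
tray_lip_a [([0.546, -0.033, 0.012], 0.69), ([0.663, 0.126, 0.015], 0.68)]
roller [([0.755, 0.222, 0.003], 0.74)]
bolt [([0.498, 0.157, 0.001], 0.69), ([0.4, 0.264, 0.002], 0.64), ([0.626, 0.072, 0.002], 0.42)]
v_groove [([0.541, 0.323, 0.015], 0.88)]
nail_tin [([0.751, 0.218, 0.002], 0.68)]
pliers [([0.51, 0.486, 0.003], 0.81)]
offcut_pine [([0.69, 0.365, -0.002], 0.84), ([0.602, 0.042, 0.072], 0.61)]
0.9 [0.17143513 0.62699642 0.21461811] [[ 9.64600829e-01  1.04477235e-04  2.63714295e-01]
 [-2.63714302e-01  5.00983768e-05  9.64600832e-01]
 [ 8.75671698e-05 -9.99999993e-01  7.58770769e-05]] 0.09188021890581079
```

View pics/top0.png

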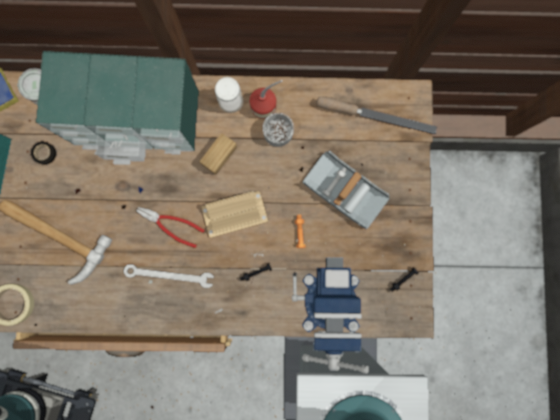

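View pics/side0.png

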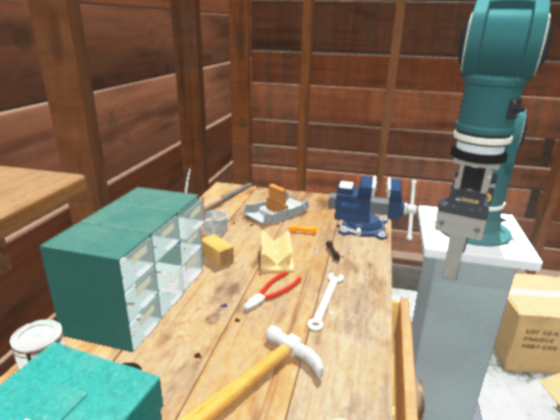

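```bash
python3 - <<'E'
import cv2
im=cv2.imread("pics/top0.png"); cv2.imwrite("pics/crop_tray.png",cv2.resize(im[60:240,270:450],(720,720),interpolation=cv2.INTER_CUBIC)[:600])
cv2.imwrite("pics/crop_v.png",cv2.resize(im[110:250,160:320],(640,560),interpolation=cv2.INTER_CUBIC))
E
```

```text
(no output)
```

View pics/crop_tray.png

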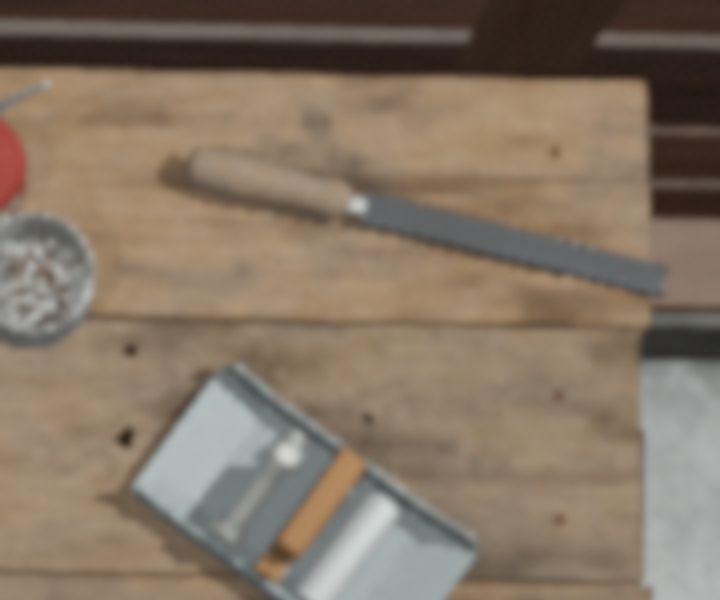

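View pics/crop_v.png

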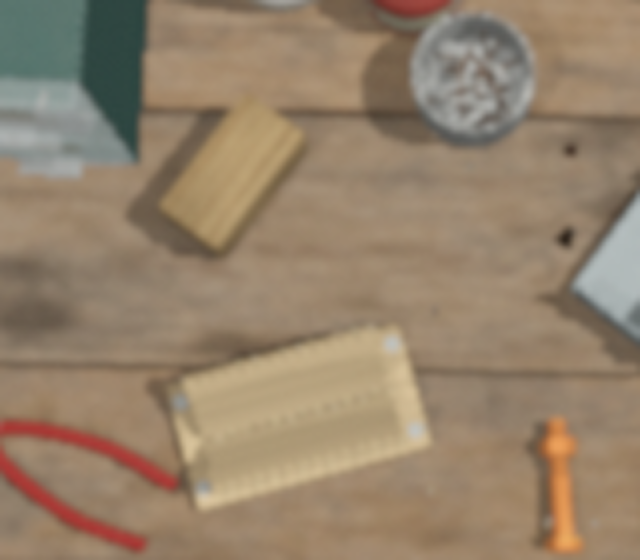

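The top picture shows the tray with its wooden grip at (347,187). The plain roller lies in the right half at about (358,198) and the bolt with a head in the left half at (338,180). The V-rest is at (236,214), the pine offcut at (218,154), the tin at (278,130) and the pliers at (172,228).

There are four bolt-like things:
- Steel bolt in the tray at (338,180). This is the one that stays, because it is the steel one and lies inside the tray.
- Orange look-alike at (300,231).
- Black look-alike at (256,271).
- Black look-alike at (403,279).

Next I measure the orientations and the free space near the cabinet.

```bash
cat > h.py <<'E'
import numpy as np, cv2
from station import viewer
def cloud(c,d):
    i=viewer.camera_info(c);K=i["intrinsics"]
    v,u=np.mgrid[0:d.shape[0],0:d.shape[1]]
    p=np.stack([(u-K[0,2])/K[0,0]*d,-(v-K[1,2])/K[1,1]*d,-d],-1)
    return p@i["rotation"].T+i["eye"]
def proj(c,P):
    i=viewer.camera_info(c);K=i["intrinsics"]
    q=(np.atleast_2d(P)-i["eye"])@i["rotation"]
    return np.stack([K[0,0]*q[:,0]/-q[:,2]+K[0,2],K[1,1]*-q[:,1]/-q[:,2]+K[1,2]],1)
E
python3 - <<'E'
from h import *
d=np.load("pics/top0.npy");P=cloud("top",d)
# cabinet & others: height map, cells 2cm
X=P.reshape(-1,3);X=X[d.ravel()>0]
print("bench z",np.median(X[(abs(X[:,0]-.6)<.03)&(abs(X[:,1]-.2)<.03),2]))
print("y\\x", [round(x,2) for x in np.arange(.46,.86,.02)])
for y in np.arange(.56,.0,-.02):
    r=[]
    for x in np.arange(.46,.86,.02):
        m=(abs(X[:,0]-x)<.01)&(abs(X[:,1]-y)<.01)
        r.append(int(1000*np.percentile(X[m,2],95)) if m.any() else -1)
    print(f"{y:.2f}"," ".join(f"{a:4d}" for a in r))
# v-rest
m=(abs(X[:,0]-.54)<.085)&(abs(X[:,1]-.324)<.1)&(X[:,2]>.006)&(X[:,2]<.06)
V=X[m];
r=cv2.minAreaRect((V[:,:2]*1000).astype(np.float32));print("Vrest",r)
m=(abs(X[:,0]-.602)<.14)&(abs(X[:,1]-.046)<.14)&(X[:,2]>.008)&(X[:,2]<.05)
r=cv2.minAreaRect((X[m][:,:2]*1000).astype(np.float32));print("tray",r)
g=X[(abs(X[:,0]-.602)<.05)&(abs(X[:,1]-.046)<.05)&(X[:,2]>.075)];
r=cv2.minAreaRect((g[:,:2]*1000).astype(np.float32));print("grip",r,g[:,2].max(),g[:,:2].mean(0))
E
```

```text
bench z 8.077740641088127e-05
y\x [np.float64(0.46), np.float64(0.48), np.float64(0.5), np.float64(0.52), np.float64(0.54), np.float64(0.56), np.float64(0.58), np.float64(0.6), np.float64(0.62), np.float64(0.64), np.float64(0.66), np.float64(0.68), np.float64(0.7), np.float64(0.72), np.float64(0.74), np.float64(0.76), np.float64(0.78), np.float64(0.8), np.float64(0.82), np.float64(0.84)]
0.56    3    4    4    3   14    4    4    5    4   59  129   74  200  202  203  202  202  203  202  203
0.54    2    2    2   12   15    3    3    4    2    4  126  123  200  203  203  202  203  203  202  202
0.52    4    3    4   17   15    3    3    3    3    4    4  191  200  202  203  203  203  203  203  203
0.50    4    3   12   13   11    3    3    3    3    5    3  195  201  203  203  203  202  202  202  203
0.48    4   13   12   13   10    3    4    2    3    4    4  191  201  202  203  202  203  203  202  203
0.46    9   13    4   13    5    4    3    4    4    5    3  195  201  203  203  203  203  203  203  202
0.44   13    7    4   12    4    4    4    3    3    4    3  195  201  203  203
[... 1994 characters left out ...]
3    3    4   26   31   11
0.04    4    4    3    4   32   31   91   95   95   91   33    4    5    3    4    4    3   27   29    4
0.02    4    5    3   35   25   29   32   31   95   91   28    5    5    5    4    3    4   25   28    4
-0.00    5    4    4   40   13    8   25   32   32   31    3    5    4    5    4    5    4   19   16    4
Vrest ((540.099853515625, 326.4194641113281), (194.305419921875, 168.79110717773438), 89.93413543701172)
tray ((605.83056640625, 50.38304138183594), (279.45404052734375, 263.23583984375), 1.5995337963104248)
grip ((603.3795776367188, 45.763771057128906), (17.89543342590332, 69.68647003173828), 54.38363265991211) 0.09888214842789833 [0.60275423 0.04632275]
```

```bash
cat > m.py <<'E'
from h import *
E
python3 - <<'E'
from h import *
from scipy.optimize import minimize
d=np.load("pics/top0.npy");P=cloud("top",d);im=cv2.imread("pics/top0.png")
X=P.reshape(-1,3)
# V rest rims
m=(abs(X[:,0]-.54)<.07)&(abs(X[:,1]-.324)<.08)&(X[:,2]>.044)&(X[:,2]<.054)
V=X[m]; 
c0=np.array([.539,.324]);n=np.array([.975,.22])
for it in range(4):
    s=(V[:,:2]-c0)@n; A=V[s>0.02];B=V[s<-0.02]
    dirs=[];mids=[]
    for Q in(A,B):
        q=Q[:,:2];mu=q.mean(0);w=np.linalg.svd(q-mu)[2][0];w*=np.sign(w[1]);dirs.append(w);t=(q-mu)@w;mids.append((mu,t.min(),t.max(),len(q)))
    y=dirs[0]+dirs[1];y/=np.linalg.norm(y);n=np.array([y[1],-y[0]])
    s=(V[:,:2]-c0)@n;t=(V[:,:2]-c0)@y
    c0=c0+n*(s.min()+s.max())/2+y*(t.min()+t.max())/2
print("V centre",c0,"y",y,"dirs",[np.degrees(np.arctan2(w[1],w[0])) for w in dirs],"width",np.ptp(s),"len",np.ptp(t))
# base edge (z 8..14)
m=(abs((X[:,:2]-c0)@n)<.055)&(abs((X[:,:2]-c0)@y)<.09)&(X[:,2]>.0065)&(X[:,2]<.054)
r=cv2.minAreaRect((X[m][:,:2]*1000).astype(np.float32));print("base",r)
# tray: connected region in rotated box
m=(np.linalg.norm(X[:,:2]-[.603,.046],axis=1)<.125)&(X[:,2]>.009)&(X[:,2]<.05)
mm=m.reshape(d.shape).astype(np.uint8);nl,lab,st,_=cv2.connectedComponentsWithStats(mm);k=1+np.argmax(st[1:,4])
Q=X[(lab==k).ravel()];print("tray",cv2.minAreaRect((Q[:,:2]*1000).astype(np.float32)),len(Q))
a=proj("top",[.603,.046,.03])[0];print("px",a)
E
```

```text
V centre [0.53955653 0.32190039] y [-0.28714405  0.95788741] dirs [np.float64(106.56464227465344), np.float64(106.80946016960051)] width 0.07512926552623472 len 0.1192623520507599
base ((540.9198608398438, 323.0987548828125), (100.49293518066406, 175.37896728515625), 11.574913024902344)
tray ((603.8323364257812, 45.182655334472656), (197.9505157470703, 101.90370178222656), 54.38380432128906) 1619
px [345.65696518 188.98311169]
```

```bash
cat >> h.py <<'E'
V=np.array([.5396,.322]);VY=np.array([-.2873,.9578]);VN=np.array([.9578,.2873])
G0=np.array([.6036,.0455,.072]);TH0=np.radians(54.38+180)   # roller direction of tray
LOW=.003
def tool(gp,ang,th,sg):
    u=np.array([np.cos(ang),np.sin(ang),0]);k=np.array([0,0,1.])
    ex=np.cos(th)*u-np.sin(th)*k; ez=np.cos(th)*k+np.sin(th)*u
    y=-ez;z=sg*ex;x=np.cross(y,z)
    return np.asarray(gp)+(.019+LOW)*y,np.stack([x,y,z],1)
def grip_from_lip(lip,ang,th):
    u=np.array([np.cos(ang),np.sin(ang),0]);k=np.array([0,0,1.])
    ex=np.cos(th)*u-np.sin(th)*k; ez=np.cos(th)*k+np.sin(th)*u
    return np.asarray(lip)-.0985*ex+.057*ez
E
python3 - <<'E'
from h import *
from station import env,solver
import numpy as np
for sg in(1,-1):
  print("grasp",sg,solver.inverse_kinematics(*tool(G0,TH0,0,sg)))
  for nm,side in(("A",1),("B",-1)):
    ang=np.arctan2(*(-side*VN)[::-1])
    for th in(0,20,38):
        lip=np.r_[V+side*.012*VN,.06]
        q=solver.inverse_kinematics(*tool(grip_from_lip(lip,ang,np.radians(th)),ang,np.radians(th),sg))
        print(nm,sg,th,None if q is None else np.round(q,2))
E
```

```text
grasp 1 [-0.95797385  1.11708479  1.33257583  1.87698331 -1.18574868  1.22988012
 -1.39579256]
A 1 0 [-0.34  0.76 -0.32  1.43  0.27  0.99  2.7 ]
A 1 20 [-0.41  0.54 -0.25  1.78  0.47  0.54  2.46]
A 1 38 [-0.81  0.41  0.17  2.08  1.4   0.17  1.41]
B 1 0 [-0.92  0.43  0.32  2.03 -0.2   0.72 -0.18]
B 1 20 [-0.78  0.59  0.27  1.7  -0.24  1.22 -0.11]
B 1 38 [-0.69  0.79  0.25  1.39 -0.28  1.64 -0.08]
grasp -1 [-0.37632712  0.61500793  0.32728164  1.84215136 -0.28189529  0.72985277
  1.05584797]
A -1 0 [-0.73  0.74  0.3   1.46 -0.24  0.97 -0.08]
A -1 20 [-0.91  0.55  0.42  1.81 -0.24  0.49 -0.11]
A -1 38 [ 0.04  0.61 -0.89  2.03  1.65  0.64 -1.72]
B -1 0 [-0.4   0.44 -0.31  1.99  0.2   0.73  2.6 ]
B -1 20 [-0.34  0.61 -0.34  1.67  0.08  1.22  2.74]
B -1 38 [-0.32  0.83 -0.37  1.36  0.04  1.62  2.76]
```

Both approaches measure well: the rims are 75 x 119 mm and the tray 198 x 102 mm. The cabinet corner crowds the far side of the V-rest and joint 6 runs out of range there. So I'll tip from the robot's side, with the roller half facing +x of the groove, and grasp with the branch that gives joint 7 room.

```bash
python3 - <<'E'
from h import *
from station import env,effector,solver,viewer
up=G0+[0,0,.10]
q=solver.inverse_kinematics(*tool(up,TH0,0,-1)); print(np.round(q,2))
q=np.array(q); q[6]-=np.pi
print(np.round(q,2))
env.goto_joints(q)
s=env.sense();p,R=tool(up,TH0,0,1);print(s["t"],s["ee_pos"],p,np.abs(s["tcp_rot"]-R).max())
for c in("top","side"):
    im,d=viewer.read_camera(c);cv2.imwrite(f"pics/{c}1.png",im[:,:,::-1])
E
```

```text
[-0.47  0.49  0.45  1.8  -0.26  0.92  1.04]
[-0.47  0.49  0.45  1.8  -0.26  0.92 -2.1 ]
3.475 [0.60359194 0.04661726 0.14997638] [0.6036 0.0455 0.15  ] 0.001473354980911723
```

View pics/side1.png

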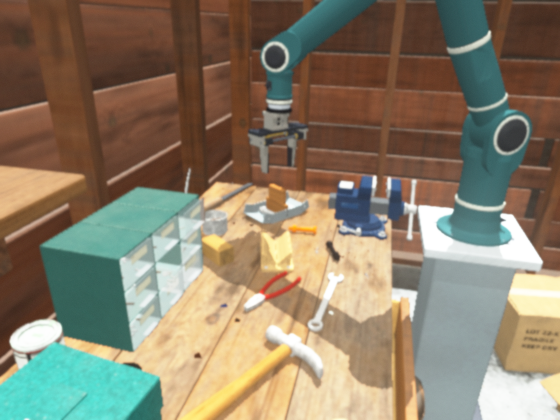

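View pics/top1.png

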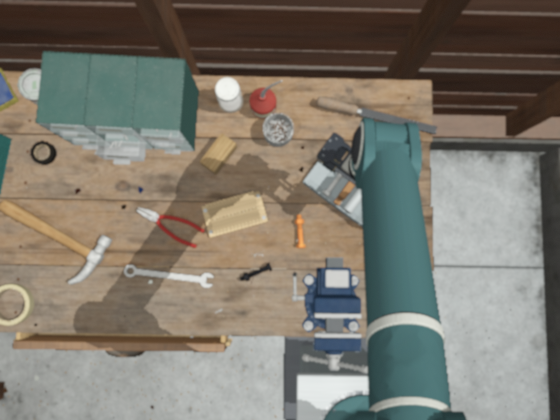

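The side view shows the open jaws at about (278,150), directly above the grip at (276,197) and aligned across it. I'm descending now.

```bash
python3 - <<'E'
from h import *
from station import env,effector,viewer
p,R=tool(G0,TH0,0,1)
env.movel(p,R,rate=.08)
s=env.sense();print(s["t"],s["wrist_force"])
effector.grasp(40)
s=env.sense();print(s["t"],s["gripper_width"],s["wrist_force"])
p,R=tool(G0+[0,0,.02],TH0,0,1); env.movel(p,R,rate=.03)
s=env.sense();print(s["t"],s["gripper_width"],s["wrist_force"],s["moment"])
p,R=tool(G0+[0,0,.11],TH0,0,1); env.movel(p,R,rate=.06)
im,d=viewer.read_camera("side");cv2.imwrite("pics/side2.png",im[:,:,::-1])
E
```

```text
4.975 [ 1.20467917 -0.48840695 -0.18257717]
6.0833 0.01759971325913818 [-0.77870787 -0.49759216  0.36175153]
6.9 0.01756828072787838 [-0.40510597  0.04506857 -4.5418367 ] [0.032273   0.10839606 0.01264538]
```

View pics/side2.png

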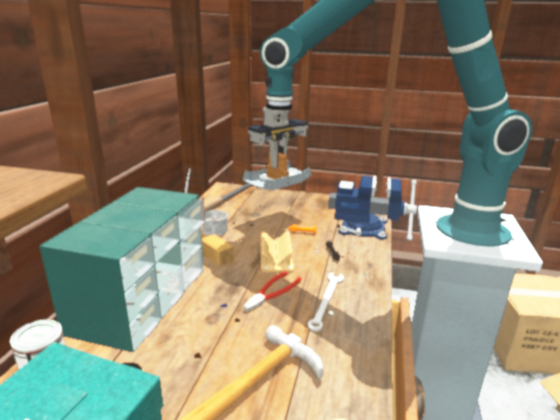

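```bash
python3 - <<'E'
from h import *
from station import env,effector,viewer
A1=np.arctan2(VN[1],VN[0]); A0=TH0-2*np.pi
g1=grip_from_lip(np.r_[V-.010*VN,.11],A1,0); g0=G0+[0,0,.11]
print(g1,np.degrees([A0,A1]))
for f,g in((1/3,[.575,.15]),(2/3,[.52,.25]),(1,g1[:2])):
    p,R=tool([*g,g0[2]+f*(g1[2]-g0[2])],A0+f*(A1-A0),0,1)
    env.movel(p,R,rate=.05)
    s=env.sense();print(s["t"],s["ee_pos"]-p,np.round(s["joint_positions"],2),s["wrist_force"])
for c in("top","side"):
    im,d=viewer.read_camera(c);cv2.imwrite(f"pics/{c}3.png",im[:,:,::-1]);np.save(f"pics/{c}3.npy",d)
E
```

```text
[0.43567503 0.29082685 0.167     ] [-125.62         16.69704897]
10.9167 [ 6.91891970e-05 -2.74788799e-04  5.25011298e-06] [-0.5   0.44  0.24  1.81 -0.13  0.9  -1.56] [-0.64465077  0.16915074 -5.11866685]
13.35 [ 1.19604641e-04 -2.24969714e-04 -5.25111854e-06] [-0.53  0.42  0.03  1.84 -0.02  0.88 -1.03] [-0.44318137 -0.52489962 -5.20650444]
15.375 [ 2.13744969e-04 -1.16709762e-04  1.50724378e-05] [-0.51  0.36 -0.18  1.96  0.08  0.83 -0.44] [ 0.30318159 -0.16186247 -5.44177234]
```

View pics/side3.png

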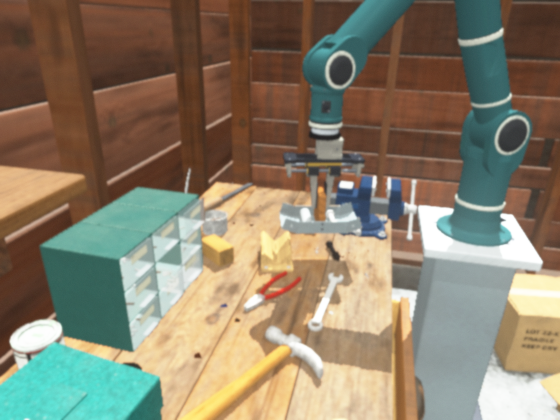

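View pics/top3.png

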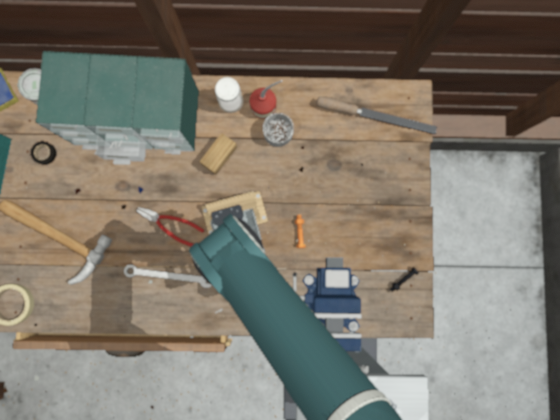

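The tray is level at about (320,218) in the side view, with its roller half towards the V-rest at (276,252). I'll zoom in to check the contents and the alignment with the groove.

```bash
python3 - <<'E'
import cv2,numpy as np
a=cv2.imread("pics/side3.png")[170:290,230:390];b=cv2.imread("pics/top3.png")[170:290,170:300]
cv2.imwrite("pics/c3.png",np.hstack([cv2.resize(a,(427,320),interpolation=2),cv2.resize(b,(347,320),interpolation=2)]))
E
```

```text
(no output)
```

View pics/c3.png

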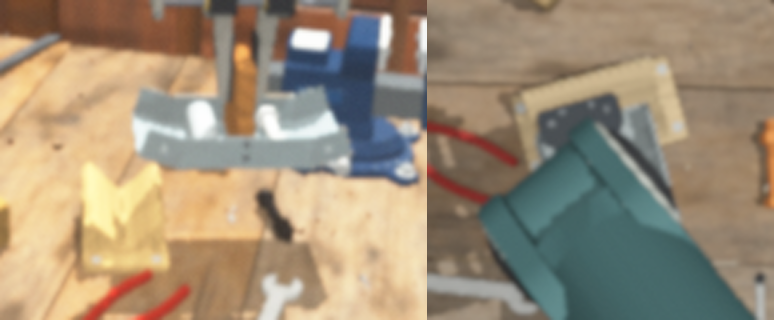

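The crop shows the roller's end face at about (203,117), in the half towards the V, and the bolt on the other side of the grip at (268,120). Next I pre-tilt gently so the roller rests at the foot of the ramp, then lower the lip over the groove.

```bash
python3 - <<'E'
from h import *
from station import env,effector,viewer
A1=np.arctan2(VN[1],VN[0])
def go(z,th,rate,s=-.010):
    th=np.radians(th);p,R=tool(grip_from_lip(np.r_[V+s*VN,z],A1,th),A1,th,1);env.movel(p,R,rate=rate)
go(.11,4,.02); env.pause(.5); go(.11,12,.03); env.pause(.4)
go(.066,12,.04)
s=env.sense();print(s["t"],np.round(s["joint_positions"],2),s["wrist_force"])
for c in("top","side"):
    im,d=viewer.read_camera(c);cv2.imwrite(f"pics/{c}4.png",im[:,:,::-1]);np.save(f"pics/{c}4.npy",d)
a=cv2.imread("pics/side4.png")[170:290,230:390];b=cv2.imread("pics/top4.png")[170:290,170:300]
cv2.imwrite("pics/c4.png",np.hstack([cv2.resize(a,(427,320),interpolation=2),cv2.resize(b,(347,320),interpolation=2)]))
E
```

```text
18.775 [-0.47  0.51 -0.18  1.8   0.02  1.03 -0.36] [ 0.225069    0.24011724 -5.1317704 ]
```

View pics/c4.png

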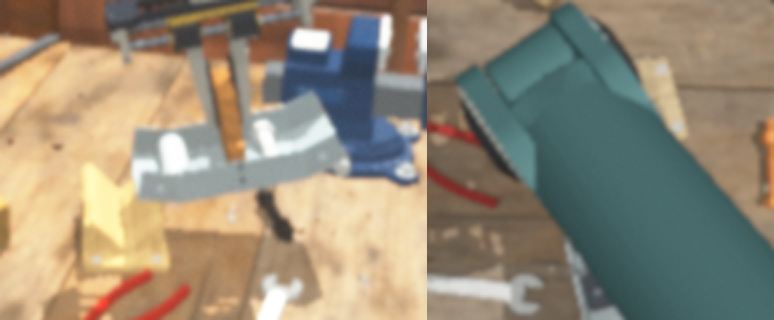

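```bash
python3 - <<'E'
from h import *
lip=np.r_[V-.010*VN,.066]; y=np.r_[VY,0]
for n,p in(("lip mid",lip),("lip near end",lip+.05*y),("groove near end",np.r_[V+.06*VY,.016]),("rimA near",np.r_[V+.06*VY-.0325*VN,.049]),("rimB near",np.r_[V+.06*VY+.0325*VN,.049])):
    q=proj("side",p)[0]; print(n,q,"crop",(q-[230,170])*[427/160,320/120])
E
```

```text
lip mid [279.65162957 235.08999751] crop [132.50778642 173.5733267 ]
lip near end [280.87299144 244.26467385] crop [135.76729589 198.03913026]
groove near end [276.67396579 263.87489456] crop [124.5611462  250.33305216]
rimA near [290.05615003 252.17466936] crop [160.2748504  219.13245162]
rimB near [263.746569   252.44501954] crop [ 90.06115602 219.85338545]
```

```bash
python3 - <<'E'
from h import *
im=cv2.imread("pics/side3.png");k=8;x0,y0=245,215
c=cv2.resize(im[y0:y0+70,x0:x0+70],None,fx=k,fy=k,interpolation=cv2.INTER_CUBIC)
def P(t,s,z):
    q=proj("side",np.r_[V+t*VY+s*VN,z])[0];return tuple(int(v) for v in ((q-[x0,y0])*k+k/2))
for a,b in(((-.06,-.0325,.049),(.06,-.0325,.049)),((-.06,.0325,.049),(.06,.0325,.049)),((-.06,0,.016),(.06,0,.016))):
    cv2.line(c,P(*a),P(*b),(0,0,255),1)
for s in(-1,1):
    cv2.line(c,P(-.075,s*.04,.01),P(.075,s*.04,.01),(255,0,0),1)
cv2.imwrite("pics/v.png",c)
E
```

```text
(no output)
```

View pics/v.png

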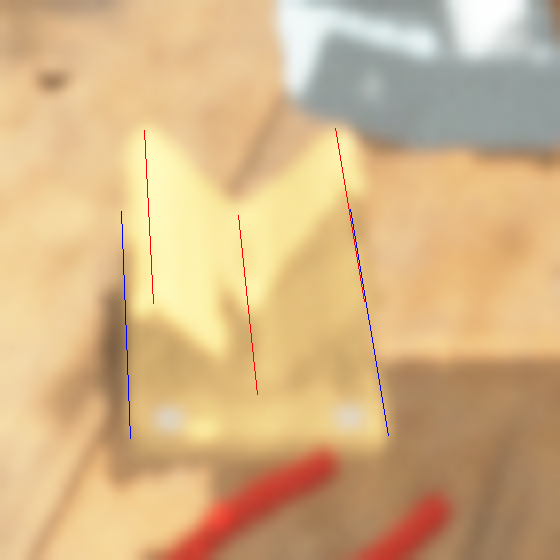

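The modelled V lines fall on the picture: the groove runs from (238,215) to (257,395) in the crop, within 1–2 mm. The lip also appears where it should be. Tipping slowly now.

```bash
python3 - <<'E'
from h import *
from station import env,effector,viewer
A1=np.arctan2(VN[1],VN[0])
def go(z,th,rate,s=-.010):
    th=np.radians(th);p,R=tool(grip_from_lip(np.r_[V+s*VN,z],A1,th),A1,th,1);env.movel(p,R,rate=rate)
go(.054,36,.022)
env.pause(.8)
s=env.sense();print(s["t"],np.round(s["joint_positions"],2),s["wrist_force"])
im,d=viewer.read_camera("side");cv2.imwrite("pics/side5.png",im[:,:,::-1]);
cv2.imwrite("pics/c5.png",cv2.resize(im[170:290,230:390,::-1],(640,480),interpolation=2))
E
```

```text
21.45 [-0.44  0.78 -0.17  1.4  -0.06  1.57 -0.29] [ 0.073609    0.33448077 -3.0373505 ]
```

View pics/c5.png

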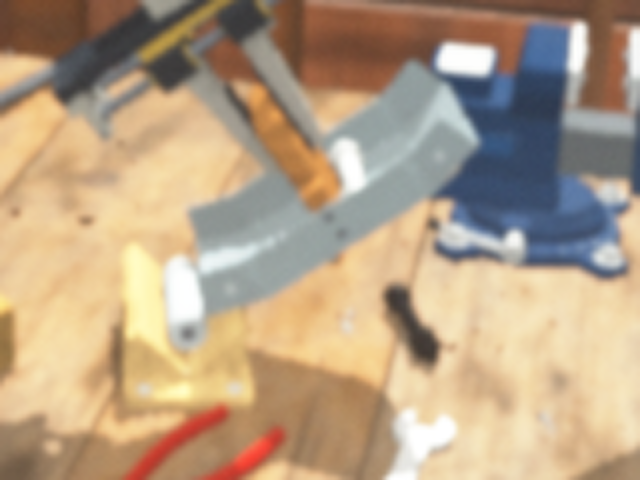

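The roller now lies in the groove at about (185,300) in the crop, and the bolt is still in the tray at (347,165). I'll raise the tray clear, level it gently and carry it back to its free starting spot.

```bash
python3 - <<'E'
from h import *
from station import env,effector,viewer
A1=np.arctan2(VN[1],VN[0]);A0=TH0-2*np.pi
def go(z,th,rate,s=-.010):
    th=np.radians(th);p,R=tool(grip_from_lip(np.r_[V+s*VN,z],A1,th),A1,th,1);env.movel(p,R,rate=rate)
go(.12,36,.06)
go(.12,18,.05,-.02); go(.12,0,.04,-.03)
s=env.sense();print(s["t"],s["wrist_force"])
g1=grip_from_lip(np.r_[V-.03*VN,.12],A1,0); g0=G0+[0,0,.10]
for f,g in((2/3,[.52,.25]),(1/3,[.575,.15]),(0,G0[:2])):
    p,R=tool([*g,g0[2]+f*(g1[2]-g0[2])],A0+f*(A1-A0),0,1)
    env.movel(p,R,rate=.06)
s=env.sense();print(s["t"],s["wrist_force"],s["gripper_width"])
for c in("top","side"):
    im,d=viewer.read_camera(c);cv2.imwrite(f"pics/{c}6.png",im[:,:,::-1]);np.save(f"pics/{c}6.npy",d)
E
```

```text
24.825 [ 0.12527159 -1.14276765 -3.53924315]
30.8083 [ 1.18078056 -0.80915845 -3.67760966] 0.017973092367698663
```

View pics/side6.png

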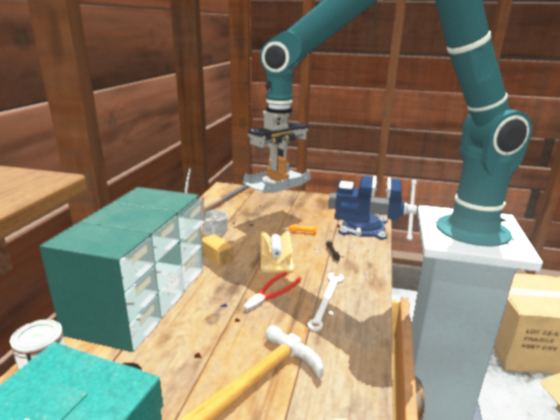

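View pics/top6.png

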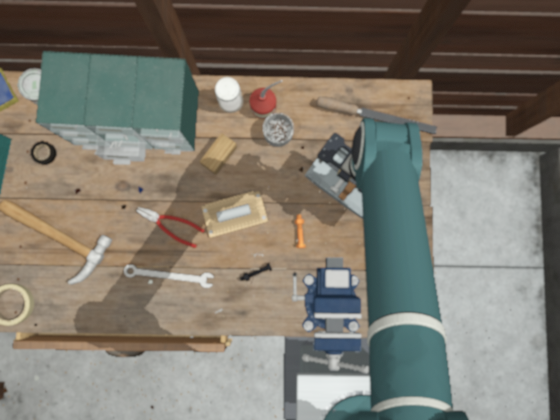

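The roller sits lengthwise in the groove at (235,213) in the top view, centred. Now I set the tray down until it makes light contact, release it and retreat.

```bash
python3 - <<'E'
from h import *
from station import env,effector,viewer,tip_of
def g(dz,rate):
    p,R=tool(G0+[0,0,dz],TH0,0,1);env.movel(p,R,rate=rate);s=env.sense();print(dz,round(s["t"],2),np.round(s["wrist_force"],2));return s["wrist_force"][2]
g(.012,.06); f0=g(.004,.02)
for dz in(.002,.001,0.,-.001):
    if g(dz,.01)>f0+2: break
effector.release(); env.pause(.2)
s=env.sense();print(s["t"],s["gripper_width"],s["wrist_force"])
p,R=tool(G0+[0,0,.14],TH0,0,1);env.movel(p,R,rate=.10)
q=np.array(env.sense()["joint_positions"]);q[0]+=.6;env.goto_joints(q)
env.pause(.3)
for c in("top","side"):
    im,d=viewer.read_camera(c);cv2.imwrite(f"pics/{c}7.png",im[:,:,::-1]);np.save(f"pics/{c}7.npy",d)
X=cloud("top",np.load("pics/top7.npy")).reshape(-1,3)
t=(X[:,:2]-V)@VY;s_=(X[:,:2]-V)@VN
m=(abs(t)<.07)&(abs(s_)<.012)&(X[:,2]>.04)&(X[:,2]<.06)
print("roller t",t[m].min(),t[m].max(),"s",np.median(s_[m]),"ztop",X[m][:,2].max())
for n in["bolt","roller","nail_tin","pliers","offcut_pine","tray_grip"]:
    print(n,[(np.round(r["at"],3).tolist(),round(r["score"],2)) for r in tip_of("top",n)][:4])
print(env.sense()["t"])
im=cv2.imread("pics/top7.png");cv2.imwrite("pics/c7.png",cv2.resize(im[100:260,190:400],(788,600),interpolation=2))
E
```

```text
0.012 32.52 [ 0.18  0.23 -3.62]
0.004 33.08 [-0.67 -0.31 -4.38]
0.002 33.42 [-0.67 -0.11 -2.57]
0.001 33.67 [-0.68  0.11 -2.77]
0.0 33.92 [ 0.59  0.9  -3.31]
-0.001 34.17 [-2.57  0.73  5.27]
35.5333 0.09226129335884117 [-0.42934502 -0.05093095 -0.89625968]
roller t -0.04021711641398808 0.03986492085077302 s -0.0004884144066826912 ztop 0.05195228015782716
bolt [([0.626, 0.072, 0.008], 0.65), ([0.393, 0.268, 0.004], 0.59), ([0.499, 0.163, 0.005], 0.47)]
roller [([0.536, 0.322, 0.033], 0.61)]
nail_tin [([0.752, 0.214, 0.002], 0.95)]
pliers [([0.511, 0.484, -0.0], 0.76)]
offcut_pine [([0.693, 0.366, 0.0], 0.92)]
tray_grip [([0.6, 0.046, 0.073], 0.61)]
39.1333
```

View pics/c7.png

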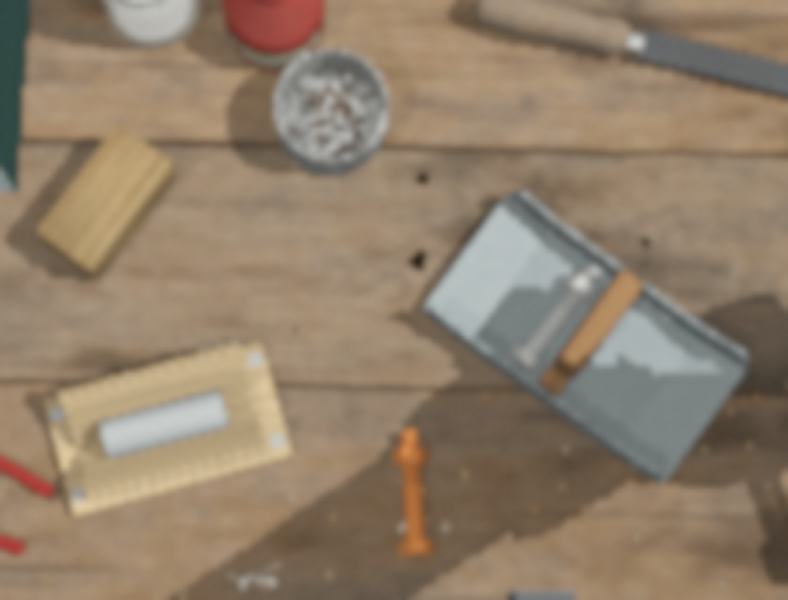

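View pics/side7.png

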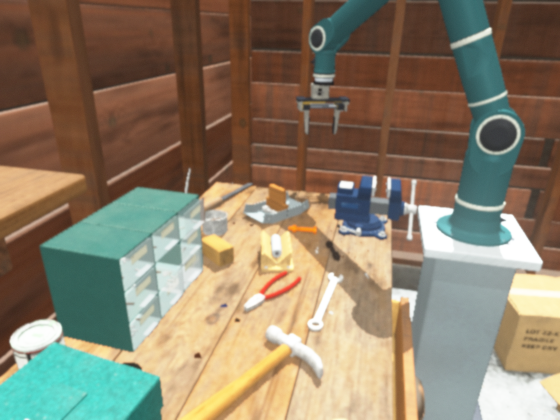

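The crop shows the roller centred in the groove at (163,423), the tray flat at (588,335) with the bolt at (560,310), and the bystanders where they were. The arm is clear. Handing in.

```bash
python3 - <<'E'
from station import env,workorder
print(workorder.finish_job(), env.sense()["t"])
E
```

```text
the job is handed in; nothing more can be done
the job is handed in; nothing more can be done
```

The roller is in the V-groove and the tray is back flat at its starting place with the steel bolt still in it. I handed the job in at about 39 s.

I gripped the tray by its wooden grip and turned it about 142° so the roller half faced the V-rest. I then tipped it slowly to 36° from the robot's side, with the lip inside the mouth of the groove, and the roller alone rolled out.

**Last checks before hand-in:**
- **Roller:** it lies lengthwise in the groove, with its ends at −40 and +40 mm from the midpoint. It is 0.5 mm off the centre line, and its top is at 52 mm where about 47 is expected. I put the extra height down to depth noise.
- **Tray:** the tray looks flat in both pictures; I did not measure it. Set-down contact force was about 10 N.
- **Bystanders:** the tin, pliers and offcut are within 4 mm of their first readings, which is the detector's own error.
- **Gripper:** it never touched the roller, and the arm was clear of everything.

The networks' weaker reports disagreed with the pictures and I did not use them. They once reported the tin as the roller, and they also labelled the black and orange look-alikes as bolts.

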